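Set out miniature furniture on its drying boards

TASK

Get the four pieces of bare-wood miniature furniture ready for priming: stand each one upright inside the drawn outline that has its shape and size as seen from above (round table, round stool, square table, bench), centred and lined up with it. Set each piece down gently without dropping it or tipping it over, leave the glue bottle and the primer tub where they are, and let go of everything at the end.

Things in the scene. Friction and masses are not known exactly. Their poses are not given: they have to be found in the camera images.
- round_table: Larger round miniature table, bare light wood, 48 mm tall: a round top 58 mm across and 8 mm thick on a thin central column (14 mm) and a round foot (44 mm across). About 40 g. Origin at the centre of its underside, z up. Stands upright on the mat at the start, turned any way.
- round_stool: Smaller round miniature stool, bare light wood, 40 mm tall: a round seat 36 mm across and 10 mm thick on four legs set in under the seat. About 22 g. Origin at the centre of its underside, z up. Stands upright on the mat at the start, turned any way.
- square_table: Square miniature table, bare light wood, 36 mm tall: a top 46 by 46 mm and 8 mm thick (sides along its x and y) on four corner legs. About 30 g. Origin at the centre of its underside, z up. Stands upright on the mat at the start, turned any way.
- bench: Long narrow miniature bench, bare light wood, 38 mm tall: a seat 92 mm (its x) by 28 mm (its y) and 8 mm thick on two upright end panels as deep as the seat. About 36 g. Origin at the centre of its underside, z up. Stands upright on the mat at the start, turned any way.
- board_large_circle: Fixed white board lying flat on the mat, 116 (its x) by 84 (its y) by 6 mm thick, with one dark outline 3 mm wide on its upper face: a circle 64 mm across inside, for the round table (3 mm of room all round). Origin at the centre of its underside, right under the outline's centre; z up. It may be anywhere in the work area, turned a little (its x within 20 degrees of world x).
- board_small_circle: Fixed white board lying flat on the mat, 116 (its x) by 84 (its y) by 6 mm thick, with one dark outline 3 mm wide on its upper face: a circle 42 mm across inside, for the round stool (3 mm of room all round). Origin at the centre of its underside, right under the outline's centre; z up. It may be anywhere in the work area, turned a little (its x within 20 degrees of world x).
- board_square: Fixed white board lying flat on the mat, 116 (its x) by 84 (its y) by 6 mm thick, with one dark outline 3 mm wide on its upper face: a square 52 by 52 mm inside, sides along the board's x and y, for the square table (3 mm of room all round). Origin at the centre of its underside, right under the outline's centre; z up. It may be anywhere in the work area, turned a little (its x within 20 degrees of world x).
- board_long: Fixed white board lying flat on the mat, 116 (its x) by 84 (its y) by 6 mm thick, with one dark outline 3 mm wide on its upper face: a long rectangle 98 mm (board's x) by 34 mm (board's y) inside, for the bench (3 mm of room all round). Origin at the centre of its underside, right under the outline's centre; z up. It may be anywhere in the work area, turned a little (its x within 20 degrees of world x).
- glue_bottle: White glue bottle with an orange cap, 44 mm across and 110 mm tall, standing at the right edge of the mat or just beyond. Not part of the job: leave it standing. Origin at the centre of its underside.
- primer_tub: White primer tub with a blue lid, 90 mm across and 110 mm tall, standing at the left, beyond the mat. Not part of the job: leave it standing. Origin at the centre of its underside.
There are look-alikes about, which are no part of the job. What is shaped like the round_stool but purple is not meant. Leave any pink look-alike of the bench alone.

How it is judged:
By the outcome, as a careful person would: the job done as asked, in the order asked, and still so for the second after the job is handed in, with the robot touching nothing.
It also fails if it takes over 104 s, if anything falls off the work surface, if the arm or the gripper's body presses on something with over 40 N, if the wrist force passes 120 N, or if a joint passes its speed limit or range.

ROBOT

A 6-joint arm with a two-finger parallel gripper is mounted at the origin on the work surface. World frame = base frame: x ahead of the robot, y to its left, z up, the work surface at z = 0. Lengths are in m, angles in rad, forces in N, time in s.
With the tool pointing down it reaches from about 0.275 to 0.825 m from the base axis. Payload 5.2 kg.
Tool frame: the origin (TCP) lies midway between the tips of the shut fingers; the grasp point (between the pads) lies 19 mm behind it; z points along the fingers, x is the direction in which the jaws open and shut, and the axes are right-handed (so a half turn about z gives the same grasp; the last joint's range is limited). The gripper opens to 93 mm and grips with 3 to 60 N. Pads are 15 mm wide; open, the fingers measure 128 mm over their backs; the gripper's body (75 mm by 188 mm) begins 65 mm behind the grasp point.
Start: joints at [1.117, 0.259, 1.535, -0, 1.348, -0.203], TCP at [0.136, 0.533, 0.219] pointing down, gripper open.
Joint ranges: [-3.14, 3.14], [-0.91, 2.08], [0.19, 2.58], [-1.22, 4.36], [0.22, 2.71], [-3.12, 3.12]. Speed limits (rad/s): [2.57, 2.57, 3.14, 3.14, 3.14, 3.14].

INTERFACE

Orientations are given as a rotation vector (axis times angle).
In Python, from station import sense, snapshot, calibration, close_job gives the robot as it stands.
- The arm moves only by the shell command python3 -m inch 'ROWS' [OPENING] [FORCE]. ROWS is JSON, a list of rows, each a list of 6 numbers: the shift along the world's x, y, z in units of 0.03 m (1.0 is 0.03 m), then the turn, a rotation vector about the world's x, y, z in units of pi rad (1.0 is pi rad). A call has 1 to 20 rows; each row shifts and turns the commanded pose from where the row before left it; what a row does not reach is not made up. A row lasts 1/12 s, in which the tool goes at most 41.7 mm and 7.16 degrees, less where a joint would pass 70% of its speed; a pose out of reach is approached as far as the arm can. A call with a number of a shift or a turn outside -1 to 1 is refused whole. A call with a gripper value outside its range is refused whole. OPENING is the closure, from -1 (fully open) to 1 (shut), so that 0 is half open, set as the call begins (- or left out, the last holds). The fingers move at their own pace and stop on an object; FORCE is the grip in N (left out, the last holds). Time passes only in rows, so rows that do not move let the fingers close. It gives the time, the measured TCP pose, the force and the opening at its end, in the units of the state.
- sense(): the state, without advancing time (a new reading comes with each control period).
- snapshot(name): name is "scene" or "side" or "wrist"; returns (picture, depth): 480x640x3 uint8, blue, green, red; 480x640 float32, m along the optical axis (not along the pixel's ray), 0 where there is no reading.
- calibration(name): a dict with "intrinsics" (3x3 intrinsics, pixels), "extrinsics" (4x4, takes a point from world to camera coordinates); the wrist camera has in their place "mount" (4x4, takes a point from camera to tool coordinates, whose origin is the TCP and whose axes are the tool frame's). Camera axes: x right, y down, z forward; pixel columns grow to the right and rows downward; lengths in m; the calibration is good to about 2 mm. A picture is of the moment at which its call begins: read the wrist's pose just before it. calibration takes no time and is no camera call.
- close_job(): hands the job in, once; it reports no verdict.
The state is a dict: "time_s": time; "joint_pos": joint angles; "joint_vel": joint speeds; "effort": joint torques, N m; "ee_pos": TCP position; "eef_rot": TCP orientation; "contact_force": force on the tool from outside, world axes, zero at the start; "wrist_torque": the same for the moment, N m; "finger_gap": finger opening in m.
Only numpy, scipy, OpenCV 4.12 (cv2) and the standard library are available. Lean on these libraries where they do the work, as an engineer would, in place of code of your own. Each camera call takes 0.05 s, during which the arm holds its last target.

## Working session

There is one attempt and no reset: what is moved stays moved. The work goes in short steps, Python scripts to look and compute and a shell command to move; the robot and the scene stay as the last step left them, time stands still between calls to the robot, and variables do not carry over. Pictures are saved under pics/ and viewed, and the job is handed in when it is done.

```bash
ls; mkdir -p pics
python3 - <<'E'
from station import sense, snapshot, calibration
import cv2,numpy as np
s=sense();print(s)
for n in ("scene","side"):
    p,d=snapshot(n);cv2.imwrite(f"pics/{n}0.png",p);np.savez(f"pics/{n}0.npz",p=p,d=d)
    c=calibration(n);print(n,np.round(c["intrinsics"],1).tolist(),np.round(c["extrinsics"],3).tolist())
print(calibration("wrist"))
E
```

```text
pics
{'time_s': 0.0, 'joint_pos': array([ 1.11719766e+00,  2.59306292e-01,  1.53607873e+00, -1.35132165e-05,
        1.34801909e+00, -2.02794408e-01]), 'joint_vel': array([-0.00056124,  0.00202894, -0.0006068 ,  0.00141728,  0.00134847,
       -0.00171194]), 'effort': array([ 1.00061228e-03, -4.37292552e+01, -2.84006774e+01,  7.22891022e-02,
        4.10384545e-02, -1.50183077e-04]), 'ee_pos': array([0.1362314 , 0.53228809, 0.21783923]), 'eef_rot': array([ 2.48119667,  1.92565912, -0.00254339]), 'contact_force': array([-0.72831194, -0.2826877 , -0.0874952 ]), 'wrist_torque': array([ 0.0318466 , -0.00898385,  0.00116422]), 'finger_gap': 0.09305178567187852}
scene [[446.6, 0.0, 308.0], [0.0, 446.6, 241.0], [0.0, 0.0, 1.0]] [[0.378, 0.926, 0.007, -0.189], [0.795, -0.32, -0.515, -0.359], [-0.475, 0.2, -0.857, 1.404], [0.0, 0.0, 0.0, 1.0]]
side [[434.2, 0.0, 315.6], [0.0, 434.2, 239.8], [0.0, 0.0, 1.0]] [[0.81, -0.586, -0.006, -0.371], [-0.451, -0.617, -0.645, 0.257], [0.374, 0.525, -0.764, 0.847], [0.0, 0.0, 0.0, 1.0]]
{'intrinsics': array([[355.18708065,   0.        , 316.75288459],
       [  0.        , 355.18708065, 235.87349047],
       [  0.        ,   0.        ,   1.        ]]), 'mount': array([[ 9.99999990e-01,  9.08534691e-05, -1.08156964e-04,
        -6.57190896e-04],
       [-6.15323165e-05,  9.69419383e-01,  2.45409976e-01,
        -6.77805593e-02],
       [ 1.27145805e-04, -2.45409967e-01,  9.69419379e-01,
        -1.65983724e-01],
       [ 0.00000000e+00,  0.00000000e+00,  0.00000000e+00,
         1.00000000e+00]])}
```

View pics/scene0.png

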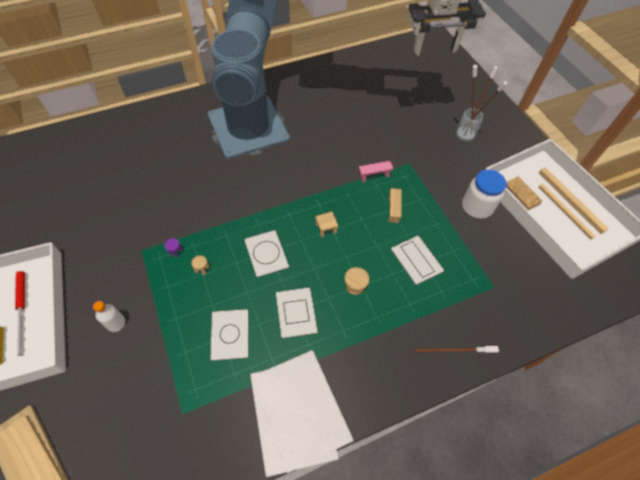

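View pics/side0.png

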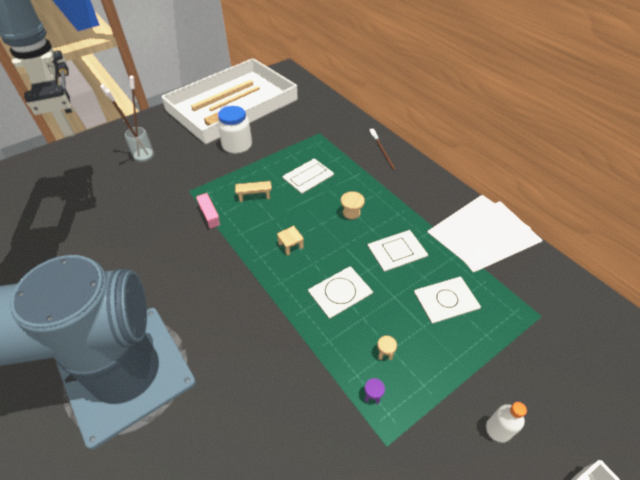

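The scene picture shows these candidates:

| Thing | Scene pixel |
|---|---|
| Wood stool | (200,265) |
| Purple look-alike (not meant) | (173,247) |
| Round table | (357,280) |
| Square table | (326,222) |
| Wood bench | (395,206) |
| Pink look-alike (not meant) | (376,170) |
| Large-circle board | (266,253) |
| Small-circle board | (230,334) |
| Square board | (297,312) |
| Long board | (417,260) |

Other items, such as the wood sticks in the tray, are off the mat.

```bash
cat > h.py <<'E'
import numpy as np, cv2
from scipy.spatial.transform import Rotation as R
from station import sense, snapshot, calibration
def cloud(n,d,pose=None):
    c=calibration(n);K=c["intrinsics"]
    if n=="wrist":
        T=np.eye(4);T[:3,:3]=R.from_rotvec(pose[1]).as_matrix();T[:3,3]=pose[0];M=T@c["mount"]
    else: M=np.linalg.inv(c["extrinsics"])
    v,u=np.mgrid[0:480,0:640]
    P=np.stack([(u-K[0,2])*d/K[0,0],(v-K[1,2])*d/K[1,1],d],-1)
    return P@M[:3,:3].T+M[:3,3], M
TOP=dict(rt=.048,rs=.040,sq=.036,be=.038)
def find(n,p,d,pose=None,planeonly=True):
    """intersect pixel rays with known heights; depth only for gating"""
    W,M=cloud(n,d,pose);K=calibration(n)["intrinsics"]
    def ray(uv,z):
        uv=np.atleast_2d(uv).astype(float)
        D=np.c_[(uv[:,0]-K[0,2])/K[0,0],(uv[:,1]-K[1,2])/K[1,1],np.ones(len(uv))]@M[:3,:3].T
        return (M[:3,3]+D*((z-M[2,3])/D[:,2])[:,None])[:,:2]
    hsv=cv2.cvtColor(p,cv2.COLOR_BGR2HSV);out=[]
    ok=(d>0)&(W[...,0]>.2)&(W[...,0]<.9)&(abs(W[...,1])<.5)
    wood=((hsv[...,0]>8)&(hsv[...,0]<28)&(hsv[...,1]>70)&(hsv[...,2]>80)&ok&(W[...,2]>.026)&(W[...,2]<.06)).astype(np.uint8)
    white=((hsv[...,1]<50)&(hsv[...,2]>140)&ok&(W[...,2]<.02)).astype(np.uint8)
    for kind,m in (("wood",wood),("white",white)):
        if kind=="white": m=cv2.morphologyEx(m,cv2.MORPH_OPEN,np.ones((3,3),np.uint8))
        nn,l,st,ce=cv2.connectedComponentsWithStats(m)
        for i in range(1,nn):
            if st[i,4]<40: continue
            mm=l==i
            z=np.median(W[mm][:,2]); ztop=np.percentile(W[mm][:,2],80)
            if kind=="wood": mm&=W[...,2]>ztop-.004
            zz=.006 if kind=="white" else min(TOP.values(),key=lambda t:abs(t-ztop))
            cs,_=cv2.findContours(mm.astype(np.uint8),cv2.RETR_EXTERNAL,cv2.CHAIN_APPROX_NONE)
            c=max(cs,key=cv2.contourArea)[:,0]
            xy=ray(c,zz); r=cv2.minAreaRect((xy*1000).astype(np.float32))
            out.append((kind,np.round(ce[i]).astype(int).tolist(),round(ztop*1000,1),np.round(r[0],1).tolist(),np.round(r[1],1).tolist(),round(r[2],1)))
    return out,ray
E
python3 - <<'E'
from h import *
for n in ("scene","side"):
    a=np.load(f"pics/{n}0.npz");print(n)
    for o in find(n,a["p"],a["d"])[0]:print(o)
a=cv2.imread("pics/scene0.png");cv2.imwrite("pics/crop0.png",cv2.resize(a[160:360,140:460],None,fx=2.5,fy=2.5,interpolation=cv2.INTER_CUBIC))
E
```

```text
scene
('wood', [396, 203], np.float64(40.5), [454.5, 274.6], [24.7, 93.6], 62.3)
('wood', [327, 221], np.float64(38.7), [438.7, 77.9], [46.6, 47.2], 86.5)
('wood', [200, 262], np.float64(42.4), [435.4, -265.0], [32.2, 34.9], 74.5)
('wood', [357, 278], np.float64(50.6), [624.2, 76.1], [55.7, 57.0], 63.8)
('white', [472, 212], np.float64(16.3), [545.1, 471.2], [46.8, 16.6], 31.2)
('white', [266, 253], np.float64(9.0), [452.2, -98.8], [87.0, 120.0], 86.9)
('white', [417, 259], np.float64(9.2), [616.7, 257.1], [120.1, 87.4], 4.9)
('white', [296, 312], np.float64(8.9), [634.6, -86.7], [86.3, 118.8], 76.9)
('white', [229, 334], np.float64(8.7), [627.0, -252.7], [85.1, 119.0], 71.8)
('white', [488, 349], np.float64(10.0), [887.8, 291.8], [49.9, 14.2], 67.9)
('white', [292, 401], np.float64(4.6), [817.2, -172.8], [166.6, 183.4], 0.1)
side
('wood', [253, 187], np.float64(37.9), [452.9, 270.6], [32.3, 89.2], 61.8)
('wood', [352, 200], np.float64(48.1), [622.6, 72.9], [56.8, 55.0], 51.9)
('wood', [290, 236], np.float64(36.0), [436.3, 75.2], [47.6, 46.6], 86.2)
('wood', [387, 345], np.float64(40.0), [433.6, -268.0], [33.6, 35.1], 53.9)
('white', [373, 134], np.float64(7.2), [884.8, 289.8], [48.6, 15.5], 71.5)
('white', [238, 148], np.float64(15.9), [514.7, 474.0], [36.4, 77.4], 65.8)
('white', [308, 175], np.float64(6.4), [614.9, 253.8], [122.1, 91.8], 4.8)
('white', [476, 238], np.float64(2.1), [811.5, -174.5], [184.3, 168.2], 89.4)
('white', [397, 250], np.float64(6.4), [632.3, -89.2], [89.5, 120.1], 76.6)
('white', [340, 292], np.float64(6.5), [450.6, -101.1], [88.8, 119.2], 87.5)
('white', [447, 299], np.float64(6.2), [625.3, -253.5], [88.8, 119.6], 72.3)
```

View pics/crop0.png

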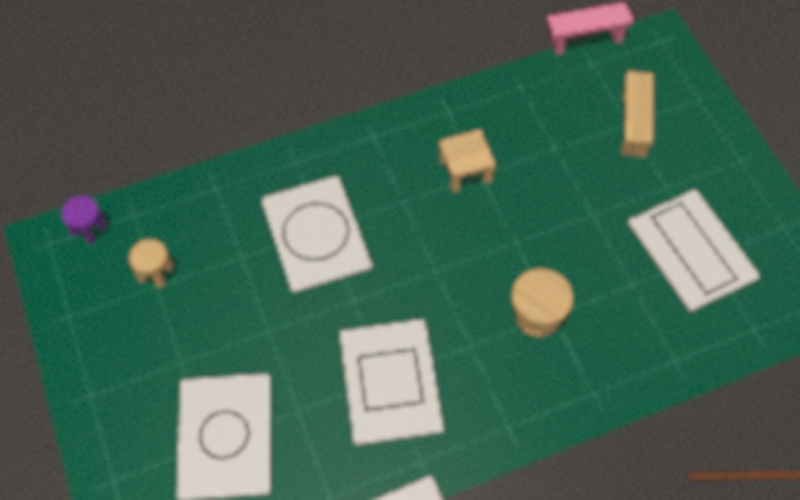

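The close crop confirms the wood stool, purple stool, and pink and wood benches. I've chosen the wood ones. I'll start with the round table.

```bash
python3 -m inch '[[0.9,-0.85,-0.1,0,0,0],[0.9,-0.85,-0.1,0,0,0],[0.9,-0.85,-0.1,0,0,0],[0.9,-0.85,-0.1,0,0,0],[0.9,-0.85,-0.1,0,0,0],[0.9,-0.85,-0.1,0,0,0],[0.9,-0.85,-0.1,0,0,0],[0.9,-0.85,-0.1,0,0,0],[0.9,-0.85,-0.1,0,0,0],[0.9,-0.85,-0.1,0,0,0],[0.9,-0.85,-0.1,0,0,0],[0.9,-0.85,-0.1,0,0,0],[0.9,-0.85,-0.1,0,0,0],[0.9,-0.85,-0.1,0,0,0],[0.9,-0.85,-0.1,0,0,0],[0.9,-0.85,-0.1,0,0,0],[0.9,-0.85,-0.1,0,0,0],[0.9,-0.85,-0.1,0,0,0],[0,0,0,0,0,0],[0,0,0,0,0,0]]' -1 10
cat > look.py <<'E'
import sys
from h import *
s=sense();p,d=snapshot("wrist");t=sys.argv[1];cv2.imwrite(f"pics/{t}.png",p)
np.savez(f"pics/{t}.npz",p=p,d=d,pos=s["ee_pos"],rot=s["eef_rot"])
x=R.from_rotvec(s["eef_rot"]).as_matrix()
print("t",round(s["time_s"],2),"tcp mm",np.round(s["ee_pos"]*1000,1),"jaw yaw",np.round(np.degrees(np.arctan2(x[1,0],x[0,0])),2),"zaxis",np.round(x[:,2],4),"gap",round(s["finger_gap"]*1000,1),"F",np.round(s["contact_force"],1))
for o in find("wrist",p,d,(s["ee_pos"],s["eef_rot"]))[0]:print(*o)
E
python3 look.py w1
```

```text
time_s: 1.77
ee_pos: [0.6229, 0.072, 0.1632]
eef_rot: [-2.484, -1.921, 0.003]
contact_force: [0.0, 0.1, -0.6]
finger_gap: 0.0928
t 1.77 tcp mm [622.9  72.  163.2] jaw yaw 75.45 zaxis [-2.2e-03  2.0e-04 -1.0e+00] gap 92.8 F [ 0.   0.1 -0.6]
wood [262, 12] 36.5 [455.7, 74.4] [47.4, 17.7] 75.4
wood [517, 3] 37.8 [496.2, 253.7] [23.9, 4.5] 75.4
wood [322, 232] 48.4 [624.7, 75.3] [56.2, 56.9] 48.5
white [69, 75] 6.5 [451.8, -99.1] [84.9, 116.8] 87.5
white [70, 78] 7.1 [451.2, -99.9] [64.1, 64.7] 25.1
white [518, 161] 6.4 [616.2, 256.5] [116.6, 85.1] 4.7
white [516, 161] 7.0 [616.3, 257.2] [98.9, 35.0] 4.8
white [151, 248] 6.3 [630.9, -86.1] [85.3, 110.7] 76.8
white [158, 270] 6.9 [634.2, -87.4] [53.5, 53.3] 76.4
white [19, 270] 6.3 [596.5, -218.4] [39.6, 38.7] 72.3
white [189, 402] 2.2 [767.9, -110.9] [79.3, 77.2] 75.5
```

View pics/w1.png

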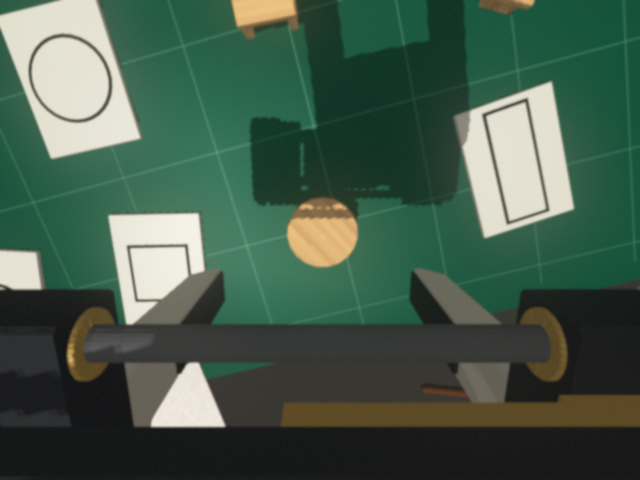

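The wrist view shows the round table centred at (322,232), with three outlines visible. All the cameras agree to about 2 mm, so I'm descending and gripping.

```bash
python3 -m inch '[[0.06,0.11,-0.8,0,0,0],[0,0,-0.8,0,0,0],[0,0,-0.8,0,0,0],[0,0,-0.8,0,0,0],[0,0,-0.7,0,0,0],[0,0,-0.5,0,0,0],[0,0,-0.2,0,0,0],[0,0,0,0,0,0]]' - 10
python3 -m inch '[[0,0,0,0,0,0],[0,0,0,0,0,0],[0,0,0,0,0,0],[0,0,0,0,0,0],[0,0,0,0,0,0],[0,0,0,0,0,0],[0,0,0,0,0,0],[0,0,0,0,0,0]]' 1 10
```

```text
time_s: 2.48
ee_pos: [0.6222, 0.0785, 0.0254]
eef_rot: [-2.478, -1.927, 0.004]
contact_force: [-0.8, 0.3, 0.3]
finger_gap: 0.0929
time_s: 3.15
ee_pos: [0.6246, 0.077, 0.0272]
eef_rot: [2.482, 1.926, 0.001]
contact_force: [-1.7, 0.2, 3.9]
finger_gap: 0.0574
```

```bash
python3 -m inch '[[0,0,0.2,0,0,0],[0,0,0.4,0,0,0],[0,0,0.7,0,0,0],[0,0,0.7,0,0,0],[-0.4,-0.4,0,0,0,0],[-0.7,-0.7,0,0,0,0],[-0.7,-0.7,0,0,0,0],[-0.7,-0.7,0,0,0,0],[-0.7,-0.7,0,0,0,0],[-0.7,-0.7,0,0,0,0],[-0.7,-0.7,0,0,0,0],[-0.7,-0.7,0,0,0,0],[-0.4,-0.45,0,0,0,0],[-0.07,-0.08,0,0,0,0],[0,0,0,0,0,0],[0,0,0,0,0,0]]'
python3 look.py w2
```

```text
time_s: 4.48
ee_pos: [0.452, -0.0978, 0.0873]
eef_rot: [2.482, 1.924, 0.002]
contact_force: [-0.5, 0.1, -1.0]
finger_gap: 0.0575
t 4.48 tcp mm [452.  -97.8  87.3] jaw yaw 75.58 zaxis [ 1.5e-03 -3.0e-04 -1.0e+00] gap 57.5 F [-0.5  0.1 -1. ]
wood [589, 162] 36.3 [437.1, 74.7] [48.4, 46.0] 85.8
wood [58, 282] 40.2 [426.8, -266.4] [20.4, 38.5] 5.9
white [308, 196] 6.4 [437.4, -98.7] [85.2, 87.0] 86.8
white [314, 224] 7.0 [440.2, -97.3] [64.0, 38.8] 77.0
white [372, 391] 6.2 [583.2, -85.1] [65.4, 19.7] 75.6
```

View pics/w2.png

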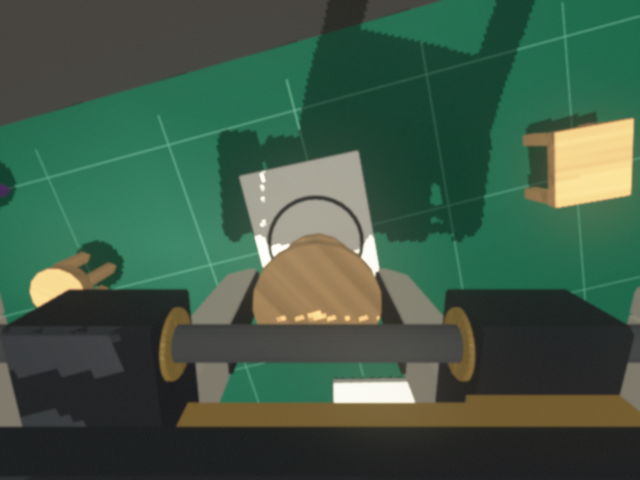

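```bash
cat > held.py <<'E'
# circle fits: held top edge (height ztop) vs dark outline (z=6mm), from saved wrist look
import sys
from h import *
from scipy.optimize import least_squares
def circ(xy,r):
    f=lambda q:np.hypot(xy[:,0]-q[0],xy[:,1]-q[1])-r
    q=least_squares(f,xy.mean(0)+[10,0],loss="soft_l1",f_scale=.5);return q.x,np.std(f(q.x))
if __name__=="__main__":
    t,zt,r,ro=sys.argv[1],float(sys.argv[2]),float(sys.argv[3]),float(sys.argv[4])
    a=np.load(f"pics/{t}.npz");p,d=a["p"],a["d"];pose=(a["pos"],a["rot"])
    W,M=cloud("wrist",d,pose);_,ray=find("wrist",p,d,pose)
    hsv=cv2.cvtColor(p,cv2.COLOR_BGR2HSV)
    m=((W[...,2]>zt-.012)&(W[...,2]<zt+.012)&(hsv[...,0]<30)&(hsv[...,0]>5)&(hsv[...,1]>60)&(d>0)).astype(np.uint8);m[:,:]*=1
    n,l,st,ce=cv2.connectedComponentsWithStats(m);i=1+np.argmax(st[1:,4]);m=(l==i)
    e=[(u,np.argmax(m[:,u])) for u in np.where(m.any(0))[0]];e=np.array(e)
    lo=e[:,1].min();e=e[e[:,1]<lo+int(sys.argv[5])]
    xy=ray(e-[0,.5],zt)*1000;print("held",circ(xy,r),len(xy))
    g=cv2.cvtColor(p,cv2.COLOR_BGR2GRAY);bh=cv2.morphologyEx(g,cv2.MORPH_BLACKHAT,np.ones((9,9),np.uint8))
    k=(bh>35)&(abs(W[...,2]-.006)<.006)
    c=np.array([float(sys.argv[6]),float(sys.argv[7])])
    vu=np.argwhere(k)[:,::-1];xy=ray(vu,.006)*1000
    s=abs(np.hypot(*(xy-c).T)-ro)<5;print("outline",circ(xy[s],ro),s.sum())
E
python3 held.py w2 .110 29 33.5 50 451.5 -99.5
```

```text
held (array([451.20267986, -98.23213668]), np.float64(0.609490905416538)) 129
outline (array([451.96491839, -99.67666686]), np.float64(0.9584415379567351)) 784
```

```bash
python3 -m inch '[[0.02,-0.05,-0.4,0,0,0],[0,0,-0.5,0,0,0],[0,0,-0.4,0,0,0],[0,0,-0.2,0,0,0],[0,0,-0.1,0,0,0],[0,0,-0.08,0,0,0],[0,0,-0.04,0,0,0],[0,0,-0.04,0,0,0],[0,0,-0.02,0,0,0],[0,0,-0.02,0,0,0],[0,0,0,0,0,0],[0,0,0,0,0,0]]'
python3 look.py w3; python3 held.py w3 .054 29 33.5 50 451.5 -99.5
```

```text
time_s: 5.53
ee_pos: [0.4521, -0.0994, 0.0331]
eef_rot: [2.481, 1.925, 0.001]
contact_force: [-0.8, 0.9, 3.6]
finger_gap: 0.0577
t 5.53 tcp mm [452.1 -99.4  33.1] jaw yaw 75.62 zaxis [ 9.e-04 -3.e-04 -1.e+00] gap 57.7 F [-0.8  0.9  3.6]
wood [630, 176] 35.4 [435.4, 52.0] [6.4, 46.1] 88.2
wood [317, 287] 54.3 [444.8, -98.3] [59.9, 39.7] 75.6
wood [12, 310] 37.4 [425.2, -251.1] [9.6, 8.9] 14.6
white [306, 201] 6.4 [427.3, -98.8] [83.4, 67.0] 87.3
white [318, 234] 7.0 [435.9, -95.7] [63.0, 30.5] 75.1
white [278, 364] 6.0 [507.2, -138.7] [10.6, 3.5] 75.6
held (array([ 451.61842231, -100.02532029]), np.float64(0.41177378438369794)) 129
outline (array([452.01137908, -99.81926691]), np.float64(0.9507276156860817)) 1123
```

View pics/w3.png

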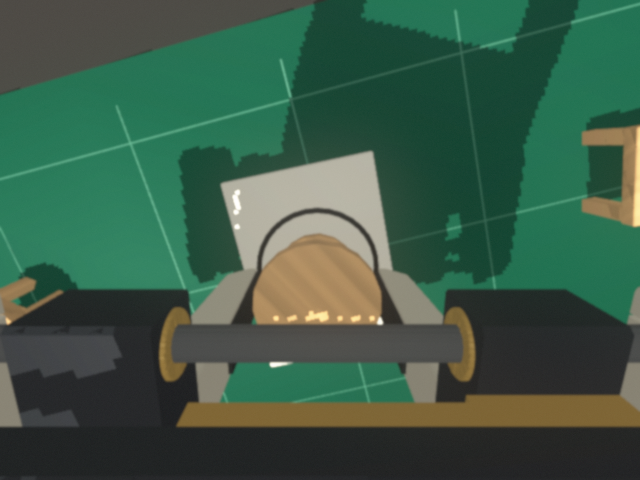

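The round table is seated within about 0.5 mm of the outline centre, with light contact. I'm releasing it and moving to the stool.

```bash
python3 -m inch '[[0,0,0,0,0,0],[0,0,0,0,0,0],[0,0,0,0,0,0],[0,0,0,0,0,0],[0,0,0.2,0,0,0],[0,0,0.5,0,0,0],[0,0,0.8,0,0,0],[0,0,0.8,0,0,0],[0,0,0.8,0,0,0],[-0.2,-0.9,0.6,0,0,0],[-0.2,-0.9,0.3,0,0,0],[-0.1,-0.9,0,0,0,0],[0,-0.9,0,0,0,0],[0,-0.9,0,0,0,0],[0,-0.8,0,0,0,0],[0,-0.3,0,0,0,0],[0,0,0,0,0,0],[0,0,0,0,0,0]]' -1
python3 look.py w4
```

```text
time_s: 7.08
ee_pos: [0.4364, -0.2667, 0.1525]
eef_rot: [-2.482, -1.924, -0.0]
contact_force: [0.2, -0.4, 0.1]
finger_gap: 0.093
t 7.08 tcp mm [ 436.4 -266.7  152.5] jaw yaw 75.57 zaxis [-6.0e-04  1.2e-03 -1.0e+00] gap 93.0 F [ 0.2 -0.4  0.1]
wood [535, 202] 54.3 [453.8, -98.2] [60.4, 57.6] 69.7
wood [316, 229] 40.3 [433.9, -267.4] [35.0, 35.1] 38.8
white [497, 184] 6.4 [451.7, -100.2] [85.6, 117.5] 87.4
white [489, 188] 7.0 [446.5, -109.9] [41.3, 63.7] 60.1
white [509, 319] 6.1 [573.0, -110.8] [12.7, 9.5] 75.5
white [379, 378] 6.2 [610.2, -247.7] [87.0, 45.4] 75.5
white [377, 392] 6.8 [619.5, -250.6] [43.2, 26.0] 75.5
```

View pics/w4.png

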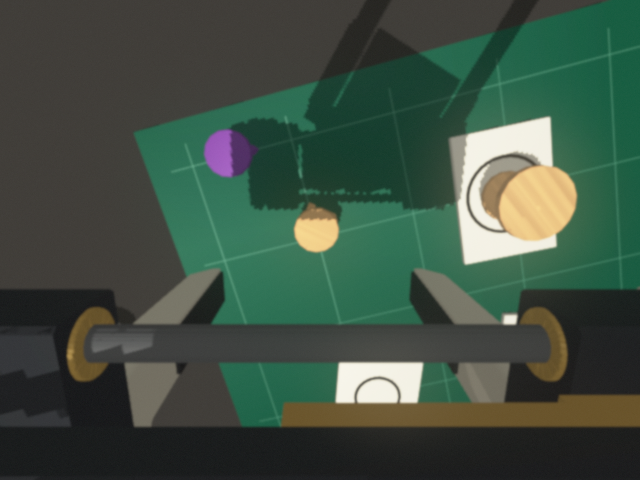

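The stool shows at (316,229), clear of the purple one at (228,152). I'm gripping it.

```bash
python3 -m inch '[[-0.08,-0.02,-0.8,0,0,0],[0,0,-0.8,0,0,0],[0,0,-0.8,0,0,0],[0,0,-0.8,0,0,0],[0,0,-0.7,0,0,0],[0,0,-0.4,0,0,0],[0,0,-0.2,0,0,0],[0,0,0,0,0,0],[0,0,0,0,0,0]]' -1
python3 -m inch '[[0,0,0,0,0,0],[0,0,0,0,0,0],[0,0,0,0,0,0],[0,0,0,0,0,0],[0,0,0,0,0,0],[0,0,0,0,0,0],[0,0,0,0,0,0],[0,0,0,0,0,0],[0,0,0,0,0,0],[0,0,0,0,0,0]]' 1 8
```

```text
time_s: 7.88
ee_pos: [0.4347, -0.2671, 0.0181]
eef_rot: [-2.481, -1.927, -0.0]
contact_force: [0.2, 0.0, 0.5]
finger_gap: 0.093
time_s: 8.72
ee_pos: [0.4343, -0.2679, 0.0176]
eef_rot: [-2.482, -1.926, 0.0]
contact_force: [-0.4, -0.0, -0.3]
finger_gap: 0.0358
```

```bash
python3 -m inch '[[0,0,0.2,0,0,0],[0,0,0.4,0,0,0],[0,0,0.7,0,0,0],[0,0,0.7,0,0,0],[0.5,0,0,0,0,0],[0.9,0.1,0,0,0,0],[1,0.1,0,0,0,0],[1,0.1,0,0,0,0],[1,0.1,0,0,0,0],[1,0.1,0,0,0,0],[0.7,0,0,0,0,0],[0.3,0,0,0,0,0],[0,0,0,0,0,0],[0,0,0,0,0,0]]'
python3 look.py w5;python3 held.py w5 .1005 18 22.5 30 626 -253
```

```text
time_s: 9.88
ee_pos: [0.6255, -0.2527, 0.0773]
eef_rot: [-2.48, -1.926, 0.001]
contact_force: [-0.5, 0.5, -0.1]
finger_gap: 0.0353
t 9.88 tcp mm [ 625.5 -252.7   77.3] jaw yaw 75.66 zaxis [-1.5e-03  4.0e-04 -1.0e+00] gap 35.3 F [-0.5  0.5 -0.1]
white [472, 7] 6.4 [507.9, -122.6] [47.3, 10.6] 75.7
white [559, 191] 6.3 [634.1, -88.3] [85.2, 116.5] 76.7
white [560, 199] 6.9 [634.4, -87.4] [53.1, 53.1] 76.7
white [318, 208] 6.4 [610.2, -247.6] [84.7, 79.7] 72.4
white [319, 242] 7.0 [622.6, -251.9] [42.8, 31.0] 78.8
white [570, 386] 2.2 [781.8, -93.3] [41.4, 10.4] 1.6
white [374, 393] 0.9 [749.3, -238.8] [4.0, 17.6] 83.3
held (array([ 623.00648588, -252.49364646]), np.float64(0.5106901326562137)) 78
outline (array([ 626.93333725, -252.96013683]), np.float64(0.9233609683701965)) 601
```

View pics/w5.png

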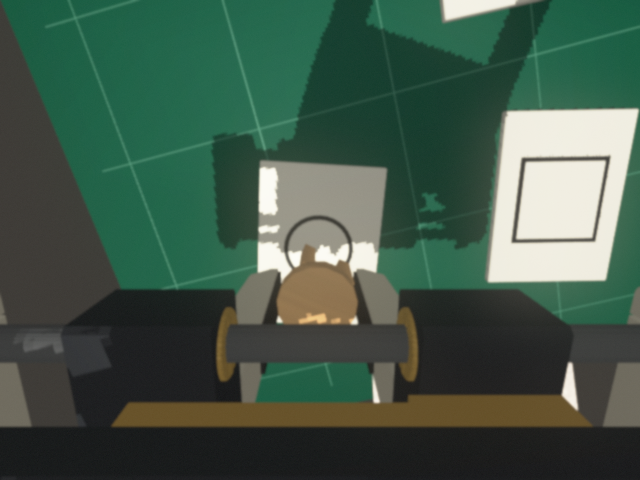

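```bash
sed -i 's/zt-.012)/zt-.005)/' held.py; for z in .0985 .1005 .1025; do python3 held.py w5 $z 18 22.5 30 626 -253; done; python3 held.py w3 .054 29 33.5 50 451.5 -99.5
```

```text
held (array([ 624.10459683, -253.0725704 ]), np.float64(0.28876080827262407)) 77
outline (array([ 626.93333725, -252.96013683]), np.float64(0.9233609683701965)) 601
held (array([ 624.05860477, -253.09273913]), np.float64(0.29117438264447565)) 78
outline (array([ 626.93333725, -252.96013683]), np.float64(0.9233609683701965)) 601
held (array([ 624.00005178, -253.15401749]), np.float64(0.2995748130328012)) 79
outline (array([ 626.93333725, -252.96013683]), np.float64(0.9233609683701965)) 601
held (array([ 451.99512751, -100.24853967]), np.float64(0.3296694486299386)) 130
outline (array([452.01159421, -99.81940904]), np.float64(0.950728268347216)) 1123
```

```bash
python3 -m inch '[[0.08,0,-0.4,0,0,0],[0,0,-0.5,0,0,0],[0,0,-0.4,0,0,0],[0,0,-0.2,0,0,0],[0,0,-0.1,0,0,0],[0,0,-0.08,0,0,0],[0,0,-0.04,0,0,0],[0,0,-0.04,0,0,0],[0,0,-0.02,0,0,0],[0,0,-0.02,0,0,0],[0,0,0,0,0,0],[0,0,0,0,0,0]]'
python3 look.py w6; python3 held.py w6 .046 18 22.5 30 626 -253
```

```text
time_s: 10.93
ee_pos: [0.6289, -0.2529, 0.0239]
eef_rot: [2.481, 1.926, 0.0]
contact_force: [-0.3, 0.5, 0.3]
finger_gap: 0.0354
t 10.93 tcp mm [ 628.9 -252.9   23.9] jaw yaw 75.64 zaxis [ 4.e-04 -2.e-04 -1.e+00] gap 35.4 F [-0.3  0.5  0.3]
wood [317, 294] 46.6 [622.9, -252.2] [35.1, 27.3] 75.6
white [584, 204] 6.4 [631.2, -101.3] [58.6, 116.3] 76.9
white [319, 209] 6.4 [602.7, -245.4] [83.0, 65.5] 72.6
white [608, 210] 7.0 [632.9, -94.5] [38.1, 52.9] 76.9
white [316, 252] 7.0 [617.8, -251.2] [39.9, 21.2] 81.0
white [351, 364] 6.1 [688.3, -248.9] [19.5, 2.7] 75.7
white [590, 396] 2.3 [746.9, -116.7] [28.9, 37.4] 75.7
held (array([ 627.41366992, -253.33789272]), np.float64(0.3121699674124954)) 77
outline (array([ 627.25765506, -252.85673867]), np.float64(0.9037008548174921)) 697
```

View pics/w6.png

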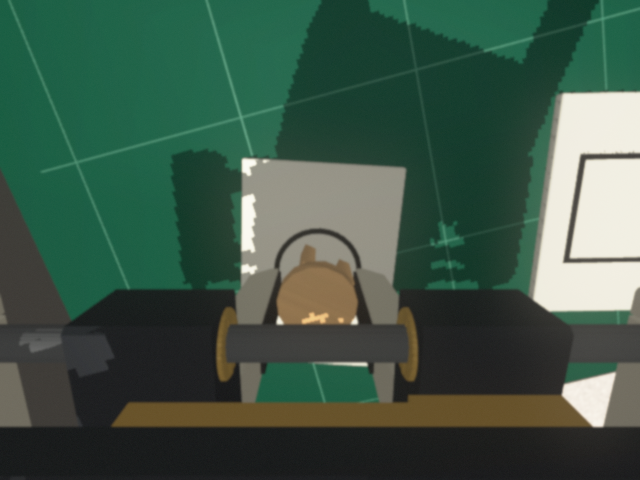

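```bash
python3 -m inch '[[0,0,-0.02,0,0,0],[0,0,0,0,0,0],[0,0,0,0,0,0]]';python3 -m inch '[[0,0,-0.02,0,0,0],[0,0,0,0,0,0],[0,0,0,0,0,0]]'
```

```text
time_s: 11.23
ee_pos: [0.6291, -0.253, 0.0236]
eef_rot: [2.481, 1.926, 0.001]
contact_force: [-0.2, 0.6, 3.6]
finger_gap: 0.0353
time_s: 11.48
ee_pos: [0.6292, -0.253, 0.0235]
eef_rot: [2.481, 1.926, 0.001]
contact_force: [-0.5, 0.3, 7.0]
finger_gap: 0.0357
```

```bash
python3 -m inch '[[0,0,0.02,0,0,0],[0,0,0,0,0,0],[0,0,0,0,0,0],[0,0,0,0,0,0],[0,0,0.2,0,0,0],[0,0,0.5,0,0,0],[0,0,0.8,0,0,0],[0,0,0.8,0,0,0],[0,0,0.8,0,0,0],[0,0,0.8,0,0,0],[0,0,0.2,0,0,0]]' -1
python3 -m inch '[[-0.3,0.5,0,0,0,0],[-0.5,0.8,0,0,0,0],[-0.6,1,0,0,0,0.019],[-0.6,1,0,0,0,0.019],[-0.6,1,0,0,0,0.019],[-0.6,1,0,0,0,0],[-0.6,1,0,0,0,0],[-0.6,1,0,0,0,0],[-0.6,1,0,0,0,0],[-0.6,1,0,0,0,0],[-0.6,1,0,0,0,0],[-0.5,0.7,0,0,0,0],[-0.2,0.2,0,0,0,0],[0,0,0,0,0,0],[0,0,0,0,0,0]]'
python3 look.py w7
```

```text
time_s: 12.4
ee_pos: [0.6308, -0.2541, 0.1511]
eef_rot: [2.476, 1.922, 0.004]
contact_force: [0.7, -0.8, -0.1]
finger_gap: 0.0931
time_s: 13.65
ee_pos: [0.4223, 0.0828, 0.1461]
eef_rot: [2.298, 2.141, 0.0]
contact_force: [0.5, -0.5, -0.5]
finger_gap: 0.093
t 13.65 tcp mm [422.3  82.8 146.1] jaw yaw 85.96 zaxis [ 9.e-04 -6.e-04 -1.e+00] gap 93.0 F [ 0.5 -0.5 -0.5]
wood [557, 246] 38.3 [452.4, 272.0] [31.1, 91.4] 61.7
wood [311, 250] 36.4 [437.0, 76.6] [45.9, 45.7] 86.0
wood [92, 278] 54.3 [445.2, -98.5] [59.8, 40.3] 60.8
white [121, 242] 6.4 [448.8, -99.3] [85.7, 111.4] 87.4
white [129, 263] 7.0 [448.2, -92.8] [65.1, 45.4] 28.6
white [463, 395] 6.2 [604.2, 217.0] [19.8, 10.0] 2.0
white [189, 404] 6.3 [600.1, -63.8] [54.8, 41.6] 77.0
white [172, 420] 6.8 [614.4, -79.4] [45.8, 14.6] 86.0
```

View pics/w7.png

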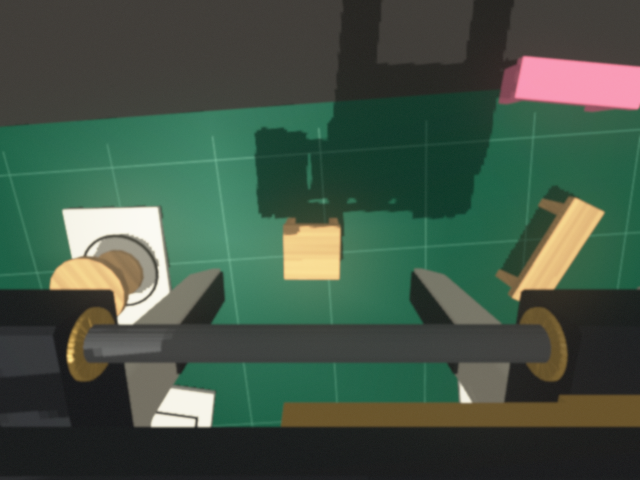

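```bash
python3 -m inch '[[0.3,-0.1,-0.4,0,0,0],[0.19,-0.11,-0.8,0,0,0],[0,0,-0.8,0,0,0],[0,0,-0.8,0,0,0],[0,0,-0.8,0,0,0],[0,0,-0.5,0,0,0],[0,0,-0.2,0,0,0],[0,0,-0.1,0,0,0],[0,0,0,0,0,0],[0,0,0,0,0,0]]' -1
python3 -m inch '[[0,0,0,0,0,0],[0,0,0,0,0,0],[0,0,0,0,0,0],[0,0,0,0,0,0],[0,0,0,0,0,0],[0,0,0,0,0,0],[0,0,0,0,0,0],[0,0,0,0,0,0],[0,0,0,0,0,0],[0,0,0,0,0,0]]' 1 8
```

```text
time_s: 14.53
ee_pos: [0.4376, 0.0763, 0.0147]
eef_rot: [2.3, 2.139, 0.001]
contact_force: [-0.1, 0.2, -0.1]
finger_gap: 0.093
time_s: 15.37
ee_pos: [0.4365, 0.0769, 0.0141]
eef_rot: [-2.3, -2.14, -0.0]
contact_force: [-0.7, 0.7, 1.3]
finger_gap: 0.0455
```

```bash
python3 -m inch '[[0,0,0.2,0,0,0],[0,0,0.4,0,0,0],[0,0,0.7,0,0,0],[0,0,0.7,0,0,0],[0.4,-0.3,0,0,0,0],[0.8,-0.6,0,0,0,-0.017],[0.9,-0.8,0,0,0,-0.017],[0.9,-0.8,0,0,0,-0.017],[0.9,-0.8,0,0,0,0],[0.9,-0.8,0,0,0,0],[0.9,-0.8,0,0,0,0],[0.6,-0.4,0,0,0,0],[0.25,-0.17,0,0,0,0],[0,0,0,0,0,0],[0,0,0,0,0,0]]'
python3 look.py w8
```

```text
time_s: 16.62
ee_pos: [0.632, -0.087, 0.073]
eef_rot: [-2.462, -1.948, 0.002]
contact_force: [-0.0, 1.3, -0.6]
finger_gap: 0.0459
t 16.62 tcp mm [632. -87.  73.] jaw yaw 76.69 zaxis [-2.2e-03  9.0e-04 -1.0e+00] gap 45.9 F [-0.   1.3 -0.6]
wood [43, 306] 46.2 [617.6, -251.9] [15.3, 34.1] 18.4
white [236, 37] 6.5 [488.7, -101.3] [84.5, 43.7] 87.2
white [225, 7] 7.1 [478.1, -106.0] [44.1, 9.3] 76.7
white [317, 199] 6.4 [612.5, -82.4] [84.6, 68.1] 76.7
white [82, 246] 6.4 [601.5, -244.1] [84.8, 63.2] 72.4
white [317, 233] 7.0 [622.6, -84.6] [49.6, 24.4] 76.7
white [86, 279] 7.0 [616.1, -250.8] [20.4, 32.7] 3.9
white [312, 392] 2.2 [735.8, -126.6] [88.1, 22.8] 76.7
```

View pics/w8.png

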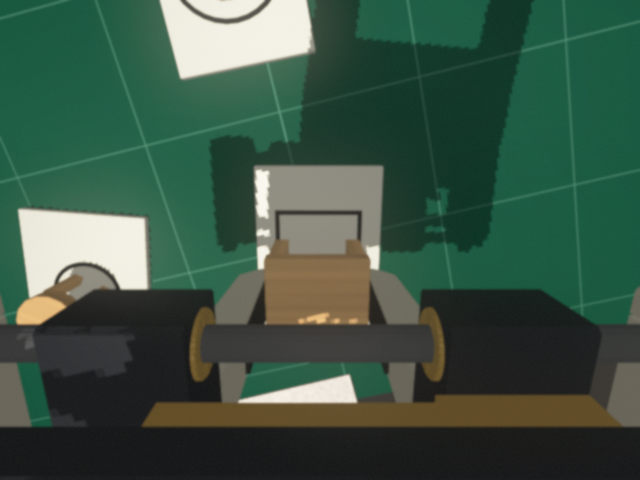

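```bash
cat > heldr.py <<'E'
# rectangles: held top (zt, full size a along tool y) vs outline lines, in tool-aligned coords (x'=jaw, y'=tool y), mm rel. to TCP
import sys
from h import *
t,zt,ly,lx,oy,ox=sys.argv[1],*map(float,sys.argv[2:7])
a=np.load(f"pics/{t}.npz");p,d=a["p"],a["d"];pose=(a["pos"],a["rot"])
W,M=cloud("wrist",d,pose);_,ray=find("wrist",p,d,pose)
X=R.from_rotvec(a["rot"]).as_matrix();th=np.arctan2(X[1,0],X[0,0])
ex=np.array([np.cos(th),np.sin(th)]);ey=np.array([np.sin(th),-np.cos(th)])
loc=lambda q:np.c_[(q-pose[0][:2]*1000)@ex,(q-pose[0][:2]*1000)@ey]
hsv=cv2.cvtColor(p,cv2.COLOR_BGR2HSV)
m=((abs(W[...,2]-zt)<.005)&(hsv[...,0]<30)&(hsv[...,0]>5)&(hsv[...,1]>60)&(d>0)).astype(np.uint8)
n,l,st,ce=cv2.connectedComponentsWithStats(m);m=l==1+np.argmax(st[1:,4])
us=np.where(m.any(0))[0];us=us[len(us)//5:-len(us)//5]
e=np.array([(u,np.argmax(m[:,u])-.5) for u in us]);q=loc(ray(e,zt)*1000)
f=np.polyfit(q[:,0],q[:,1],1);print("held far edge y'",round(np.median(q[:,1]),2),"-> centre y'",round(np.median(q[:,1])+ly/2,2),"tilt deg",round(np.degrees(np.arctan(f[0])),2))
vs=np.where(m.any(1))[0];vs=vs[len(vs)//5:-len(vs)//5]
L=np.array([(np.argmax(m[v])-.5,v) for v in vs]);Rr=np.array([(639.5-np.argmax(m[v][::-1]),v) for v in vs])
print("held x' edges",np.round([np.median(loc(ray(k,zt)*1000)[:,0]) for k in (L,Rr)],2))
g=cv2.cvtColor(p,cv2.COLOR_BGR2GRAY);bh=cv2.morphologyEx(g,cv2.MORPH_BLACKHAT,np.ones((11,11),np.uint8))
k=(bh>30)&(abs(W[...,2]-.006)<.006);q=loc(ray(np.argwhere(k)[:,::-1],.006)*1000)
w=(abs(q[:,0])<ox/2-6)&(abs(q[:,1]+oy/2)<9)
f=np.polyfit(q[w,0],q[w,1],1)
for _ in range(3):
    r=abs(np.polyval(f,q[w,0])-q[w,1]);i=np.where(w)[0][r<2];f=np.polyfit(q[i,0],q[i,1],1)
print("outline far y'",round(f[1],2),"-> centre y'",round(f[1]+oy/2,2),"tilt",round(np.degrees(np.arctan(f[0])),2),len(i))
yf=f[1]
for s in(-1,1):
    w=(abs(q[:,0]-s*ox/2)<8)&(q[:,1]>yf+5)&(q[:,1]<yf+40)
    if w.sum()>10: print("outline side",s,"x'",round(np.median(q[w,0]),2),"n",w.sum(),"y range",np.round([q[w,1].min(),q[w,1].max()],0))
def world(c): return c[0]*ex+c[1]*ey
print("ex",ex.round(3),"ey",ey.round(3))
E
python3 heldr.py w8 .0955 46 46 55 55
```

```text
held far edge y' -23.28 -> centre y' -0.28 tilt deg -0.05
held x' edges [-24.05  22.6 ]
outline far y' -25.34 -> centre y' 2.16 tilt -0.03 324
outline side -1 x' -28.21 n 144 y range [-20.  -3.]
outline side 1 x' 27.81 n 96 y range [-20.  -6.]
ex [0.23  0.973] ey [ 0.973 -0.23 ]
```

```bash
python3 -m inch '[[0.08,-0.01,-0.4,0,0,0],[0,0,-0.5,0,0,0],[0,0,-0.4,0,0,0],[0,0,-0.2,0,0,0],[0,0,-0.1,0,0,0],[0,0,-0.08,0,0,0],[0,0,-0.04,0,0,0],[0,0,-0.02,0,0,0],[0,0,-0.02,0,0,0],[0,0,-0.02,0,0,0],[0,0,0,0,0,0],[0,0,0,0,0,0]]'
python3 look.py w9; python3 heldr.py w9 .042 46 46 55 55
```

```text
time_s: 17.67
ee_pos: [0.6355, -0.0877, 0.0209]
eef_rot: [2.463, 1.949, 0.0]
contact_force: [0.5, -0.0, -0.8]
finger_gap: 0.0459
t 17.67 tcp mm [635.5 -87.7  20.9] jaw yaw 76.7 zaxis [ 5.e-04 -1.e-04 -1.e+00] gap 45.9 F [ 0.5 -0.  -0.8]
wood [317, 288] 43.1 [629.6, -87.0] [46.9, 32.4] 76.7
white [203, 18] 6.5 [507.2, -104.0] [85.1, 20.5] 76.7
white [317, 203] 6.4 [605.8, -81.5] [83.1, 57.2] 76.6
white [50, 260] 6.3 [597.7, -227.7] [55.4, 45.8] 72.0
white [317, 239] 7.0 [616.4, -83.3] [50.5, 13.1] 76.7
white [29, 307] 6.9 [617.3, -247.9] [28.6, 17.5] 76.7
white [34, 390] 6.3 [665.5, -267.6] [12.5, 33.4] 76.7
white [316, 365] 6.2 [688.7, -101.1] [74.8, 3.3] 76.7
held far edge y' -22.93 -> centre y' 0.07 tilt deg -0.26
held x' edges [-24.3   22.89]
outline far y' -28.63 -> centre y' -1.13 tilt -0.01 498
outline side -1 x' -27.65 n 123 y range [-24. -11.]
outline side 1 x' 27.58 n 155 y range [-24.  -5.]
ex [0.23  0.973] ey [ 0.973 -0.23 ]
```

View pics/w9.png

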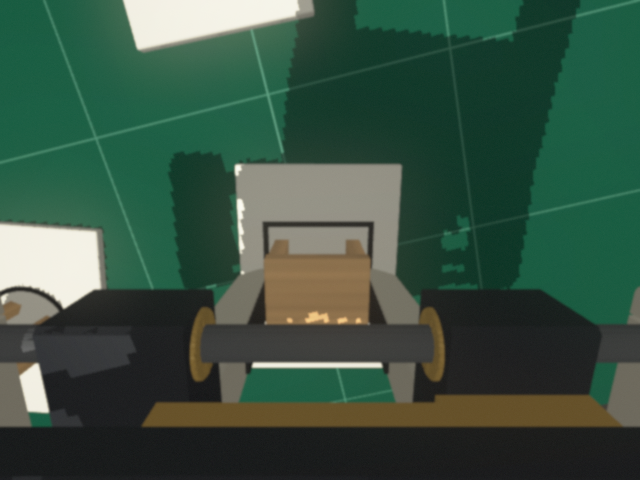

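```bash
python3 -m inch '[[-0.03,0.02,0.01,0,0,0],[0,0,0,0,0,0],[0,0,0,0,0,0],[0,0,0,0,0,0]]'
python3 look.py w10|head -1; python3 heldr.py w10 .043 46 46 55 55
python3 -m inch '[[0,0,-0.02,0,0,0],[0,0,0,0,0,0],[0,0,0,0,0,0]]';python3 -m inch '[[0,0,-0.02,0,0,0],[0,0,0,0,0,0],[0,0,0,0,0,0]]'
```

```text
time_s: 18.05
ee_pos: [0.6345, -0.087, 0.021]
eef_rot: [2.464, 1.949, 0.0]
contact_force: [0.1, -0.3, -0.0]
finger_gap: 0.0459
t 18.05 tcp mm [634.5 -87.   21. ] jaw yaw 76.71 zaxis [ 1.e-04 -0.e+00 -1.e+00] gap 45.9 F [ 0.1 -0.3 -0. ]
held far edge y' -23.2 -> centre y' -0.2 tilt deg 0.13
held x' edges [-24.14  22.69]
outline far y' -27.5 -> centre y' 0.0 tilt 0.3 515
outline side -1 x' -28.23 n 114 y range [-22. -11.]
outline side 1 x' 27.1 n 124 y range [-22. -10.]
ex [0.23  0.973] ey [ 0.973 -0.23 ]
time_s: 18.35
ee_pos: [0.6344, -0.087, 0.0203]
eef_rot: [-2.463, -1.949, 0.0]
contact_force: [0.9, 0.0, -0.1]
finger_gap: 0.0462
time_s: 18.6
ee_pos: [0.6345, -0.087, 0.0201]
eef_rot: [2.463, 1.949, 0.0]
contact_force: [-1.8, 1.3, 3.8]
finger_gap: 0.046
```

The square table is touching its board, within about 0.3 mm and 0.3°. I'm releasing it and moving to the bench.

```bash
python3 -m inch '[[0,0,0,0,0,0],[0,0,0,0,0,0],[0,0,0,0,0,0],[0,0,0,0,0,0],[0,0,0.2,0,0,0],[0,0,0.5,0,0,0],[0,0,0.8,0,0,0],[0,0,0.8,0,0,0],[0,0,0.8,0,0,0],[0,0,0.8,0,0,0],[0,0,0.3,0,0,0]]' -1
python3 -m inch '[[-0.2,0.4,0,0,0,0],[-0.4,0.8,0,0,0,0],[-0.5,1,0,0,0,-0.027],[-0.5,1,0,0,0,-0.027],[-0.5,1,0,0,0,-0.027],[-0.5,1,0,0,0,0],[-0.5,1,0,0,0,0],[-0.5,1,0,0,0,0],[-0.5,1,0,0,0,0],[-0.5,1,0,0,0,0],[-0.5,1,0,0,0,0],[-0.5,1,0,0,0,0],[-0.3,0.6,0,0,0,0],[-0.1,0.2,0,0,0,0],[0,0,0,0,0,0],[0,0,0,0,0,0]]'
python3 look.py w11
```

```text
time_s: 19.52
ee_pos: [0.6363, -0.0875, 0.1501]
eef_rot: [2.459, 1.946, 0.005]
contact_force: [0.1, -0.1, 0.2]
finger_gap: 0.0931
time_s: 20.85
ee_pos: [0.4537, 0.2728, 0.1448]
eef_rot: [2.69, 1.623, -0.003]
contact_force: [-0.5, 0.2, -0.5]
finger_gap: 0.0929
t 20.85 tcp mm [453.7 272.8 144.8] jaw yaw 62.2 zaxis [-0.0014 -0.001  -1.    ] gap 92.9 F [-0.5  0.2 -0.5]
wood [319, 230] 38.3 [452.9, 274.7] [27.7, 91.1] 61.6
white [553, 201] 17.0 [532.3, 462.6] [45.8, 11.5] 1.2
white [383, 318] 6.2 [558.9, 284.7] [28.4, 13.3] 62.3
white [369, 381] 6.6 [617.1, 244.1] [95.3, 44.3] 62.3
white [421, 381] 6.2 [640.3, 289.4] [64.0, 23.7] 4.8
```

View pics/w11.png

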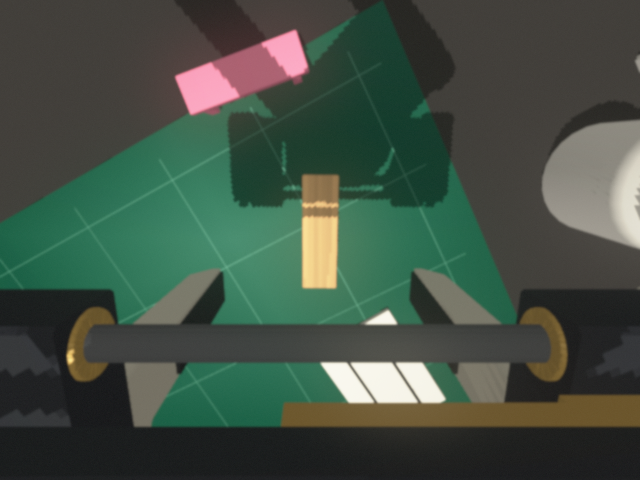

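The wood bench is at (319,230) and the pink one at (240,70), well clear. I'm gripping the wood bench.

```bash
python3 -m inch '[[-0.03,0.06,-0.4,0,0,0],[0,0,-0.8,0,0,0],[0,0,-0.8,0,0,0],[0,0,-0.8,0,0,0],[0,0,-0.8,0,0,0],[0,0,-0.4,0,0,0],[0,0,-0.2,0,0,0],[0,0,-0.1,0,0,0],[0,0,0,0,0,0],[0,0,0,0,0,0]]' -1
python3 -m inch '[[0,0,0,0,0,0],[0,0,0,0,0,0],[0,0,0,0,0,0],[0,0,0,0,0,0],[0,0,0,0,0,0],[0,0,0,0,0,0],[0,0,0,0,0,0],[0,0,0,0,0,0],[0,0,0,0,0,0],[0,0,0,0,0,0],[0,0,0,0,0,0]]' 1 8
```

```text
time_s: 21.73
ee_pos: [0.4545, 0.2746, 0.0175]
eef_rot: [2.691, 1.62, 0.002]
contact_force: [-0.0, 0.6, 0.5]
finger_gap: 0.0928
time_s: 22.65
ee_pos: [0.4535, 0.2748, 0.0167]
eef_rot: [-2.691, -1.621, 0.0]
contact_force: [0.0, -0.7, -0.1]
finger_gap: 0.0277
```

```bash
python3 -m inch '[[0,0,0.2,0,0,0],[0,0,0.4,0,0,0],[0,0,0.7,0,0,0],[0,0,0.7,0,0,0],[0.3,-0.1,0,0,0,0.02],[0.6,-0.1,0,0,0,0.03],[0.8,-0.1,0,0,0,0.03],[0.9,-0.1,0,0,0,0.03],[0.9,-0.1,0,0,0,0.03],[0.9,-0.1,0,0,0,0.03],[0.6,0,0,0,0,0.012],[0.4,0,0,0,0,0],[0,0,0,0,0,0],[0,0,0,0,0,0]]'
python3 look.py w12;python3 heldr.py w12 .098 92 28 101 37
```

```text
time_s: 23.82
ee_pos: [0.6154, 0.2566, 0.0765]
eef_rot: [-2.125, -2.313, 0.001]
contact_force: [-0.5, 0.6, 0.3]
finger_gap: 0.0277
t 23.82 tcp mm [615.4 256.6  76.5] jaw yaw 94.85 zaxis [-8.e-04 -1.e-04 -1.e+00] gap 27.7 F [-0.5  0.6  0.3]
white [637, 161] 7.1 [539.8, 458.6] [32.2, 3.8] 17.4
white [317, 211] 6.4 [596.5, 255.1] [76.3, 84.8] 4.3
white [317, 188] 7.0 [574.7, 252.4] [13.3, 34.1] 4.9
held far edge y' -46.74 -> centre y' -0.74 tilt deg 0.31
held x' edges [-14.33  13.33]
outline far y' -49.52 -> centre y' 0.98 tilt -0.0 187
outline side -1 x' -19.09 n 81 y range [-44. -10.]
outline side 1 x' 18.26 n 92 y range [-44. -34.]
ex [-0.084  0.996] ey [0.996 0.084]
```

View pics/w12.png

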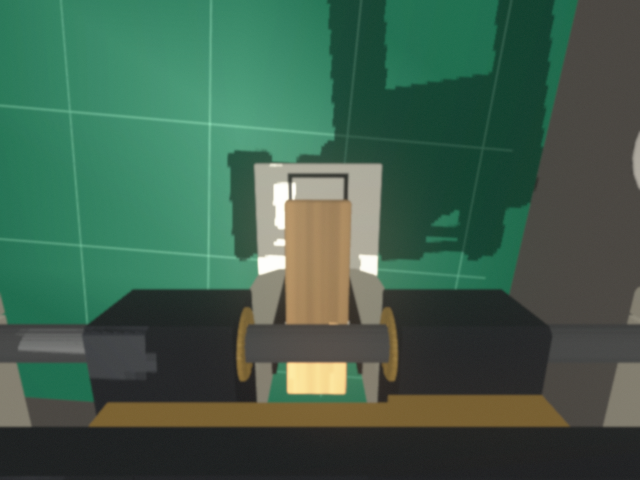

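```bash
python3 -m inch '[[0.03,0,-0.4,0,0,0],[0,0,-0.5,0,0,0],[0,0,-0.4,0,0,0],[0,0,-0.2,0,0,0],[0,0,-0.1,0,0,0],[0,0,-0.08,0,0,0],[0,0,-0.04,0,0,0],[0,0,-0.02,0,0,0],[0,0,-0.02,0,0,0],[0,0,0,0,0,0],[0,0,0,0,0,0]]'
python3 look.py w13;python3 heldr.py w13 .0445 92 28 101 37
```

```text
time_s: 24.78
ee_pos: [0.6167, 0.2569, 0.0244]
eef_rot: [2.124, 2.314, 0.001]
contact_force: [-0.6, 0.1, -0.1]
finger_gap: 0.0279
t 24.78 tcp mm [616.7 256.9  24.4] jaw yaw 94.89 zaxis [ 7.e-04  2.e-04 -1.e+00] gap 27.9 F [-0.6  0.1 -0.1]
wood [317, 261] 46.1 [597.2, 254.6] [54.5, 28.4] 4.9
wood [316, 377] 46.0 [652.0, 259.0] [16.4, 27.2] 4.9
white [316, 216] 6.4 [591.9, 254.1] [67.2, 83.8] 4.9
white [317, 191] 7.0 [571.6, 252.7] [7.3, 33.8] 4.9
white [282, 364] 6.0 [674.9, 240.4] [2.7, 4.2] 4.9
white [351, 364] 5.9 [671.5, 281.2] [2.7, 4.8] 4.9
held far edge y' -46.59 -> centre y' -0.59 tilt deg -0.11
held x' edges [-14.68  13.44]
outline far y' -50.49 -> centre y' 0.01 tilt -0.0 343
outline side -1 x' -19.17 n 253 y range [-45. -11.]
outline side 1 x' 18.37 n 332 y range [-45. -11.]
ex [-0.085  0.996] ey [0.996 0.085]
```

View pics/w13.png

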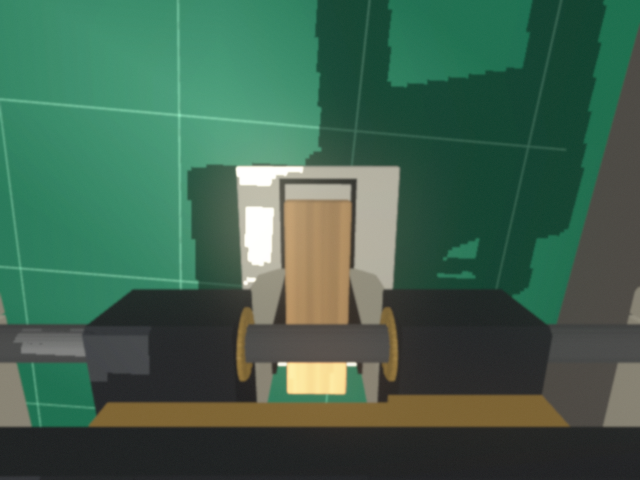

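```bash
python3 -m inch '[[0.015,0.005,-0.02,0,0,0],[0,0,-0.02,0,0,0],[0,0,0,0,0,0],[0,0,0,0,0,0]]';python3 -m inch '[[0,0,-0.02,0,0,0],[0,0,0,0,0,0],[0,0,0,0,0,0]]'
```

```text
time_s: 25.17
ee_pos: [0.617, 0.257, 0.0228]
eef_rot: [2.125, 2.314, 0.0]
contact_force: [0.1, 1.1, -0.6]
finger_gap: 0.0279
time_s: 25.42
ee_pos: [0.617, 0.257, 0.0227]
eef_rot: [2.124, 2.314, 0.0]
contact_force: [-1.8, 0.5, 4.4]
finger_gap: 0.028
```

```bash
python3 look.py w14|head -1;python3 heldr.py w14 .044 92 28 101 37|head -3
python3 -m inch '[[0,0,0,0,0,0],[0,0,0,0,0,0],[0,0,0,0,0,0],[0,0,0,0,0,0],[0,0,0.2,0,0,0],[0,0,0.5,0,0,0],[0,0,0.8,0,0,0],[0,0,0.8,0,0,0],[0,0,0.8,0,0,0],[0,0,0.8,0,0,0],[0,0,0.8,0,0,0]]' -1
python3 -m inch '[[0.8,-0.5,0.5,0,0,0],[0.8,-0.8,0.5,0,0,0],[0.5,-1,0.5,0,0,0],[0,-1,0.5,0,0,0],[0,-1,0,0,0,0],[0,0,0,0,0,0],[0,0,0,0,0,0]]'
python3 look.py w15
```

```text
t 25.42 tcp mm [617.  257.   22.7] jaw yaw 94.89 zaxis [ 4.e-04  1.e-04 -1.e+00] gap 28.0 F [-1.8  0.5  4.4]
held far edge y' -46.76 -> centre y' -0.76 tilt deg -0.0
held x' edges [-14.56  13.33]
outline far y' -50.66 -> centre y' -0.16 tilt -0.0 343
time_s: 26.38
ee_pos: [0.6168, 0.2569, 0.1647]
eef_rot: [2.125, 2.314, 0.0]
contact_force: [-0.0, 0.3, 0.4]
finger_gap: 0.092
time_s: 26.97
ee_pos: [0.6801, 0.1261, 0.2236]
eef_rot: [2.128, 2.311, 0.001]
contact_force: [-0.5, 0.5, -0.2]
finger_gap: 0.0929
t 26.97 tcp mm [680.1 126.1 223.6] jaw yaw 94.71 zaxis [ 4.e-04  1.e-04 -1.e+00] gap 92.9 F [-0.5  0.5 -0.2]
wood [458, 160] 44.4 [616.3, 253.9] [89.6, 28.4] 4.5
wood [100, 152] 42.4 [635.3, -87.7] [48.0, 46.2] 77.4
white [102, 9] 6.5 [505.2, -100.4] [19.6, 86.4] 4.7
white [125, 147] 6.5 [634.4, -86.6] [85.9, 117.8] 76.6
white [3, 108] 6.3 [607.5, -201.7] [8.9, 49.9] 82.4
white [442, 162] 6.4 [616.8, 256.7] [115.9, 85.5] 4.7
white [458, 106] 6.6 [561.3, 260.8] [1.9, 15.5] 4.7
white [440, 117] 7.2 [573.6, 243.8] [6.9, 10.2] 9.4
white [121, 129] 7.1 [612.7, -83.0] [51.7, 8.2] 73.6
white [436, 160] 7.1 [617.1, 247.2] [62.1, 10.6] 4.9
white [431, 203] 7.0 [662.2, 249.5] [8.8, 12.4] 4.7
white [67, 267] 2.3 [783.8, -156.2] [151.8, 101.7] 89.5
white [436, 384] 8.6 [886.7, 290.9] [49.5, 14.4] 68.6
```

View pics/w15.png

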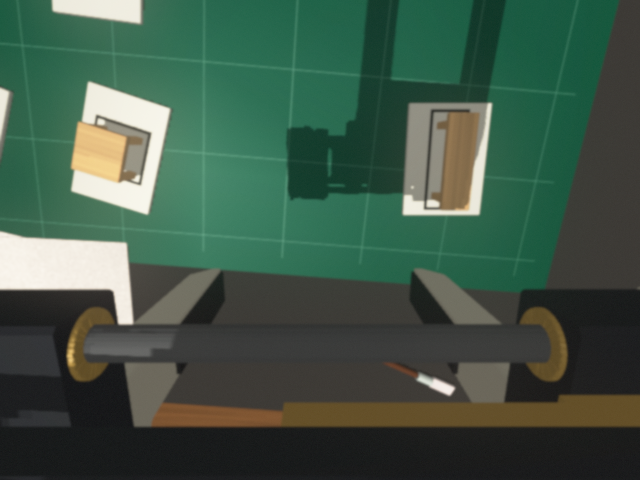

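```bash
sed -i 's/^TOP=.*/TOP=dict(a=.054,b=.046,c=.042,d=.044)/' h.py
python3 -m inch '[[-0.5,-0.8,0.5,0,0,0],[-0.8,-0.9,0.5,0,0,0],[-0.8,-0.9,0.5,0,0,0],[-0.8,-0.9,0.5,0,0,0],[-0.8,-0.9,0.5,0,0,0],[-0.3,-0.9,0.3,0,0,0],[0,-0.6,0,0,0,0],[0,0,0,0,0,0],[0,0,0,0,0,0],[0,0,0,0,0,0]]'
python3 look.py w16
python3 - <<'E'
from h import *
for n in ("scene","side"):
    p,d=snapshot(n);cv2.imwrite(f"pics/{n}1.png",p);print(n)
    for o in find(n,p,d)[0]:print(*o)
E
```

```text
time_s: 27.85
ee_pos: [0.5599, -0.0474, 0.3067]
eef_rot: [-2.122, -2.315, -0.0]
contact_force: [-0.3, 0.7, -0.9]
finger_gap: 0.0929
t 27.85 tcp mm [559.9 -47.4 306.7] jaw yaw 94.96 zaxis [-8.0e-04  1.1e-03 -1.0e+00] gap 92.9 F [-0.3  0.7 -0.9]
wood [278, 106] 54.5 [452.8, -100.4] [55.8, 55.7] 4.4
wood [149, 243] 46.3 [627.6, -252.1] [34.0, 36.0] 44.8
wood [549, 260] 44.4 [607.4, 253.8] [73.5, 30.1] 4.4
wood [280, 258] 42.4 [634.5, -88.3] [45.6, 46.6] 76.7
white [281, 106] 6.6 [452.1, -100.0] [85.5, 118.1] 87.4
white [164, 232] 6.5 [626.9, -252.6] [85.7, 117.7] 72.3
white [283, 246] 6.4 [634.2, -87.7] [86.2, 118.0] 76.6
white [520, 251] 6.5 [616.2, 255.8] [114.3, 85.0] 4.8
white [524, 257] 7.2 [617.5, 244.8] [98.3, 10.5] 4.7
white [244, 319] 2.3 [740.8, -135.1] [14.2, 97.0] 4.9
white [226, 386] 2.2 [852.4, -169.0] [87.4, 173.8] 0.2
scene
wood [265, 244] 56.4 [453.8, -99.2] [57.5, 52.2] 20.7
wood [420, 252] 46.5 [617.2, 256.0] [91.7, 27.7] 3.5
wood [296, 307] 44.7 [637.7, -86.5] [45.6, 45.5] 76.8
wood [227, 329] 48.5 [629.8, -251.1] [34.1, 30.9] 67.9
white [472, 212] 16.5 [543.6, 472.6
[... 261 characters left out ...]
1 [887.8, 291.8] [49.9, 14.2] 67.9
white [292, 401] 4.7 [817.3, -172.2] [183.1, 166.4] 89.9
side
wood [308, 165] 43.8 [615.4, 254.5] [92.6, 30.5] 5.1
wood [397, 241] 41.7 [632.3, -89.2] [49.1, 45.4] 74.3
wood [340, 279] 53.8 [450.5, -100.0] [56.9, 52.8] 53.9
wood [449, 292] 45.3 [617.2, -255.7] [30.6, 18.8] 82.8
white [374, 134] 8.2 [885.3, 289.7] [48.2, 16.4] 66.5
white [239, 148] 15.1 [520.4, 471.2] [41.1, 82.0] 76.6
white [309, 178] 6.1 [614.7, 253.4] [122.7, 91.9] 4.4
white [476, 238] 2.1 [812.1, -174.2] [185.4, 168.8] 89.2
white [396, 253] 6.2 [632.2, -89.2] [89.5, 120.3] 76.6
white [339, 296] 6.2 [450.4, -101.1] [88.8, 119.5] 87.5
white [446, 301] 6.2 [625.3, -253.5] [88.8, 119.7] 72.3
```

View pics/w16.png

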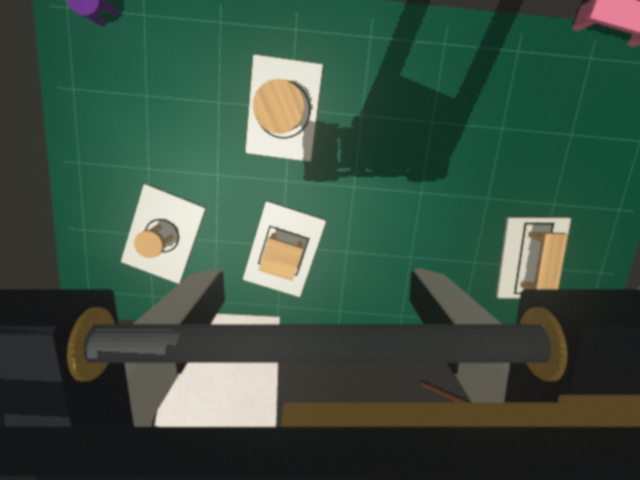

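View pics/side1.png

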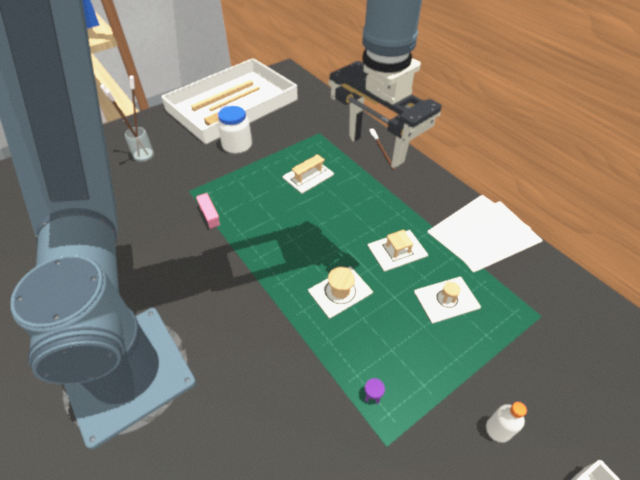

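```bash
python3 -c "
from station import close_job
print(close_job())"
```

```text
the job is handed in; nothing more can be done
None
```

All four pieces stand upright inside their matching outlines, and the job is handed in at about 28 s with the gripper open and raised clear. I placed them in this order: round table, stool, square table, bench. Each one was lowered until I felt light contact, about 3.5–7 N, before letting go.

In the last wrist view, the round table, stool and square table sit within about 1 mm of their board centres. The square table's angle agrees with its outline to about 0.3°. The gripper hid part of the bench in that view. The scene and side cameras put it within about 1.5 mm of centre and 1.5° of its board's angle.

Two readings disagreed:
- **Scene camera:** it put the pieces up to 3 mm off in x. It also reads about 2.4 mm too high, and I took that as its bias because the wrist camera and, for the square table, the side camera agreed with each other.
- **Side camera:** its stool reading was off by about 8 mm because it only caught part of the seat, so I ignored it.

The arm stayed clear of the glue bottle, the primer tub and the purple and pink look-alikes. In the last side picture they look to be where they were at the start.

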